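# Snap the sherd box shut

### The job

The sherds are packed and the lid lies on their box, but its four hinged edges still stand up. Press them down with the fingertips, working round the lid, until every one has clicked down flush. Only press: do not lift, tip or shove the box, and leave the tools and pots around it alone.

Things in the scene. Friction and masses are not known exactly. Their poses are not given: they have to be found in the camera images.
- box: loose clear box with sherds inside, 140 (x) x 190 (y) mm, about 0.9 kg, and its grey lid, already on, 155 x 205 mm. Origin: centre of the underside, on the table; z up, y along the longer side. The lid has a sunk middle panel (5 mm deep), four fixed round corners with tops 76.5 mm above the table, and between them four hinged locking edges, one a side.
- lid_center (a point): point over the middle of the lid, level with the corner tops (76.5 mm above the underside of the box)
- edge_front (a joint): hinge (rad) of the lid's locking edge on the long side that faces the robot at yaw 0 (the box's -x side). 0 = down, flush; 0.40 to 0.52 = up, as at the start. It swings freely down to 0.35, where its springy skirt meets the rolled rim of the box; from there it takes about 12 N at the pad, and near 0.25 it snaps down by itself. Let go before, it stays unlatched. Rigid stop at 0; clicked, it has play up to 0.06.
- edge_front_pad (a point): press point on top of that grey flap (117 mm long, 22 mm wide, 2.5 mm thick, three fine ribs, a 15 mm skirt outside): mid-length, 5.5 mm in from its outer border, 17 mm out from its hinge. Shut: 71.5 mm from the box's middle towards the box's -x, 76.5 mm above the table; up: 7 to 9 mm higher.
- edge_back (a joint): hinge (rad) of the lid's locking edge on the long side away from the robot at yaw 0 (the box's +x side). 0 = down, flush; 0.40 to 0.52 = up, as at the start. It swings freely down to 0.35, where its springy skirt meets the rolled rim of the box; from there it takes about 12 N at the pad, and near 0.25 it snaps down by itself. Let go before, it stays unlatched. Rigid stop at 0; clicked, it has play up to 0.06.
- edge_back_pad (a point): press point on top of that grey flap (117 mm long, 22 mm wide, 2.5 mm thick, three fine ribs, a 15 mm skirt outside): mid-length, 5.5 mm in from its outer border, 17 mm out from its hinge. Shut: 71.5 mm from the box's middle towards the box's +x, 76.5 mm above the table; up: 7 to 9 mm higher.
- edge_left (a joint): hinge (rad) of the lid's locking edge on the short side on the robot's left at yaw 0 (the box's +y side). 0 = down, flush; 0.40 to 0.52 = up, as at the start. It swings freely down to 0.35, where its springy skirt meets the rolled rim of the box; from there it takes about 12 N at the pad, and near 0.25 it snaps down by itself. Let go before, it stays unlatched. Rigid stop at 0; clicked, it has play up to 0.06.
- edge_left_pad (a point): press point on top of that grey flap (67 mm long, 22 mm wide, 2.5 mm thick, three fine ribs, a 15 mm skirt outside): mid-length, 5.5 mm in from its outer border, 17 mm out from its hinge. Shut: 96.5 mm from the box's middle towards the box's +y, 76.5 mm above the table; up: 7 to 9 mm higher.
- edge_right (a joint): hinge (rad) of the lid's locking edge on the short side on the robot's right at yaw 0 (the box's -y side). 0 = down, flush; 0.40 to 0.52 = up, as at the start. It swings freely down to 0.35, where its springy skirt meets the rolled rim of the box; from there it takes about 12 N at the pad, and near 0.25 it snaps down by itself. Let go before, it stays unlatched. Rigid stop at 0; clicked, it has play up to 0.06.
- edge_right_pad (a point): press point on top of that grey flap (67 mm long, 22 mm wide, 2.5 mm thick, three fine ribs, a 15 mm skirt outside): mid-length, 5.5 mm in from its outer border, 17 mm out from its hinge. Shut: 96.5 mm from the box's middle towards the box's -y, 76.5 mm above the table; up: 7 to 9 mm higher.
- syringe: white plastic syringe, 26x109x16 mm, lying near the box's -y side; leave alone. Origin: centre of its underside.
- loupe: closed black folding loupe, 34x45x12 mm, lying near the box's -x side; leave alone. Origin: centre of its underside.
- cotton_pot: open white pot, 68 mm wide, 55 mm tall, near the box's +x side; leave alone. Origin: centre of its underside.
- brush: artist's brush, 9x159x9 mm, lying near the box's +y side; leave alone. Origin: centre of its underside.
- eraser: block eraser, 21x45x12 mm, near the box's -x side; leave alone. Origin: centre of its underside.
- glass_dish: shallow glass dish, 77 mm wide, 16 mm tall, near the box's +x side; leave alone. Origin: centre of its underside.
- tape: roll of masking tape, 104 mm wide, 25 mm tall, near the right front corner of the table; leave alone. Origin: centre of its underside.

How it is judged (in metres and radians):
At the end, for the whole second after the job is handed in: All four locking edges are clicked down (each hinge under 0.12 rad, 2 mm at the pad; the unclicked ones stand above 0.25); the box stands upright (within 3 degrees), at rest, within 40 mm of where it stood (value of joint each of edge_front, edge_back, edge_left, edge_right below 0.12 rad and distance of box from where it was at the start of the episode below 0.04 m and angle between box's own z axis and vertical below 0.05 rad and linear speed of box below 0.02 m/s); the robot touches nothing.
It fails at once if the arm or the gripper's body, not the fingers, presses on the box (contact force between the arm and box above 5 N).
It fails at once if the box is lifted more than 15 mm off the table (height (world z) of box above 0.015 m).
It fails at once if the box is tipped by more than 12 degrees (angle between box's own z axis and vertical above 0.21 rad).
It fails at once if the box is shoved more than 50 mm from where it stood (distance of box from where it was at the start of the episode above 0.05 m).
It fails at once if a thing around the box is displaced by more than 30 mm or lifted (distance of any of syringe, loupe, cotton_pot, brush, eraser, glass_dish, tape from where it was at the start of the episode above 0.03 m).
It also fails if it takes over 54 s, if anything falls off the work surface, if the arm or the gripper's body presses on something with over 40 N, if the wrist force passes 120 N, or if a joint passes its speed limit or range.

### The arm

A 7-joint arm with a two-finger parallel gripper is mounted at the origin on the work surface; the furniture and walls round the work are solid. World frame = base frame: x ahead of the robot, y to its left, z up, the work surface at z = 0. Lengths are in mm, angles in degrees, forces in N, time in s.
With the tool pointing down it reaches from about 350 to 900 mm from the base axis. Payload 8.1 kg.
Tool frame: the origin (TCP) lies at the very end of the fingers, on their centre line; the grasp point (between the pads) lies 19 mm behind it (manip.grasp_offset is the distance from the TCP to the grasp point, in mm); z points along the fingers, x is the direction in which the jaws open and shut, and the axes are right-handed (so a half turn about z gives the same grasp; the last joint's range is limited). The gripper opens to 92 mm and grips with 3 to 60 N. Pads are 19 mm wide; open, the fingers measure 130 mm over their backs; the gripper's body (75 mm by 190 mm) begins 47 mm behind the grasp point.
Start: joints at [-69.477, 24.895, 1.432, 90.138, -0.665, 64.973, -4.303], TCP at [277.943, 559.812, 226.742] pointing down, gripper open.
Joint ranges: [-149.89, 149.89], [-25.12, 119.58], [-72.63, 75.52], [4.76, 147.25], [-75.54, 255.54], [6.69, 114.76], [-157.13, 157.13]. Speed limits (degrees/s): [127.2, 127.2, 172.46, 172.46, 180, 180, 180].

### API

Orientations are given as a 3x3 rotation matrix whose columns are the frame's x, y, z axes.
In Python, from workcell import manip, imaging gives the robot as it stands. The module is installed in compiled form; this text tells all that it offers.
- The arm moves only by the shell command python3 -m pendant 'ROWS'. ROWS is JSON, a list of rows, each an object with "linear": the shift along the tool's x, y, z in mm, a list of three; "rotation": the turn, a rotation vector about the tool's x, y, z in degrees, a list of three; "grip": the closure in counts, from 0 (fully open) to 255 (shut). In form: [{"linear": [x, y, z], "rotation": [ax, ay, az], "grip": grip}, ...]. A call has exactly 8 rows; each row shifts and turns the commanded pose from where the row before left it, along the tool's axes as they then stand; what a row does not reach is not made up. A row lasts 1/8 s, in which the tool goes at most 62.5 mm and 10.7 degrees, less where a joint would pass 70% of its speed; a pose out of reach is approached as far as the arm can. A call is refused whole if a number of a shift passes 62.5 or a number of a turn 10.7, either way. A call with a gripper value outside its range is refused whole. The fingers move at their own pace and stop on an object; the grip force is fixed at half the most. Time passes only in rows, so rows that do not move let the fingers close, or fill a call up. It gives the time, the measured TCP pose, the force and the opening at its end, in the units of the state.
- manip.get_obs(): the state, without advancing time (a new reading comes with each control period).
- imaging.capture(name): name is "scene" or "top"; returns the picture (420x560x3 uint8, red, green, blue); there is no depth.
- imaging.camera_info(name): a dict with "vertical_fov" (degrees; the focal length in pixels is half the picture's height over the tangent of half this angle, whatever the lens; pixels are square), "cx", "cy" (the principal point, pixels), "R" (3x3) and "t" (3): a world point X has camera coordinates R X + t. Camera axes: x right, y down, z forward; pixel columns grow to the right and rows downward; lengths in mm; the calibration is good to about 2 mm. A picture is of the moment at which its call begins. camera_info takes no time and is no camera call.
- manip.close_job(): hands the job in, once; it reports no verdict.
The state is a dict: "time_s": time; "qpos": joint angles; "joint_velocities": joint speeds; "joint_efforts": joint torques, N m; "tool_pos": TCP position; "orientation": TCP orientation; "wrist_force": force on the tool from outside, world axes, zero at the start; "torque": the same for the moment, N m; "grip_width": finger opening in mm.
Only numpy, scipy, OpenCV 4.12 (cv2) and the standard library are available. Lean on these libraries where they do the work, as an engineer would, in place of code of your own. Each camera call takes 0.05 s, during which the arm holds its last target.

## Working session

There is one attempt and no reset: what is moved stays moved. The work goes in short steps, Python scripts to look and compute and a shell command to move; the robot and the scene stay as the last step left them, time stands still between calls to the robot, and variables do not carry over. Pictures are saved under pics/ and viewed, and the job is handed in when it is done.

```bash
mkdir -p pics; python3 - <<'E'
from workcell import manip, imaging
import cv2
o=manip.get_obs()
for k in ("time_s","tool_pos","orientation","wrist_force","grip_width"): print(k,o[k])
for n in ("scene","top"):
    im=imaging.capture(n); cv2.imwrite(f"pics/{n}0.png",im[:,:,::-1]); i=imaging.camera_info(n); print(n,i)
E
```

```text
time_s 0.0
tool_pos [277.72510794 559.31502559 225.92987679]
orientation [[ 4.44765464e-01  8.95646871e-01 -6.03985036e-04]
 [ 8.95645626e-01 -4.44765856e-01 -1.49858594e-03]
 [-1.61083573e-03  1.25562717e-04 -9.99998695e-01]]
wrist_force [ 0.03472395  0.0507756  -0.68384518]
grip_width 92.01801980068736
scene {'vertical_fov': 54.747463762433, 'cx': 277.09029949105843, 'cy': 208.3132820938088, 'R': array([[-0.94770138,  0.31915055,  0.00224074],
       [ 0.13621021,  0.41079865, -0.9014939 ],
       [-0.28863277, -0.8540418 , -0.43278601]]), 't': array([472.92439768,  35.78821284, 978.80457542])}
top {'vertical_fov': 51.82239319584732, 'cx': 282.32921339629934, 'cy': 217.02143297990568, 'R': array([[ 1.37807737e-02, -9.99904689e-01, -8.39034044e-04],
       [-9.82000003e-01, -1.33759151e-02, -1.88406684e-01],
       [ 1.88377504e-01,  3.42032131e-03, -9.82090738e-01]]), 't': array([ -45.52860942,  487.17516772, 1103.17220027])}
```

View pics/scene0.png

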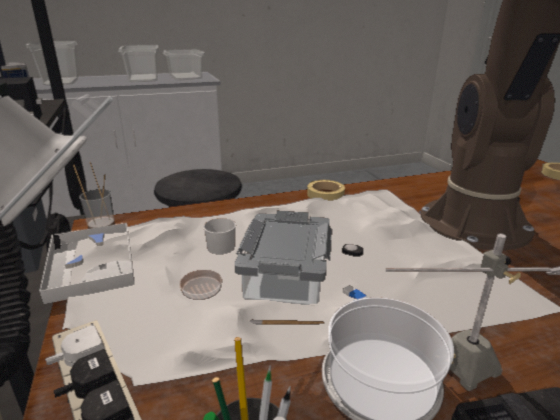

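View pics/top0.png

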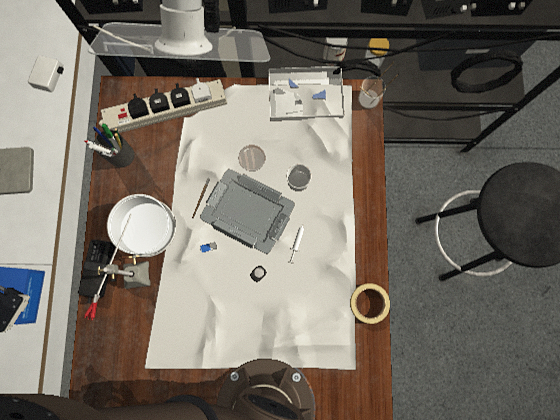

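The box is near (248,210) in the top view and (285,245) in the scene view. It is rotated, and its flaps are up. I'll enlarge both.

```bash
python3 - <<'E'
import cv2
a=cv2.imread("pics/top0.png")[150:290,180:330]; cv2.imwrite("pics/topc.png",cv2.resize(a,None,fx=5,fy=4*1.0 if 0 else 4.28,interpolation=cv2.INTER_CUBIC)[:599])
a=cv2.imread("pics/scene0.png")[190:320,225:345]; cv2.imwrite("pics/scenec.png",cv2.resize(a,None,fx=4.5,fy=4.5,interpolation=cv2.INTER_CUBIC)[:599])
E
```

```text
(no output)
```

View pics/topc.png

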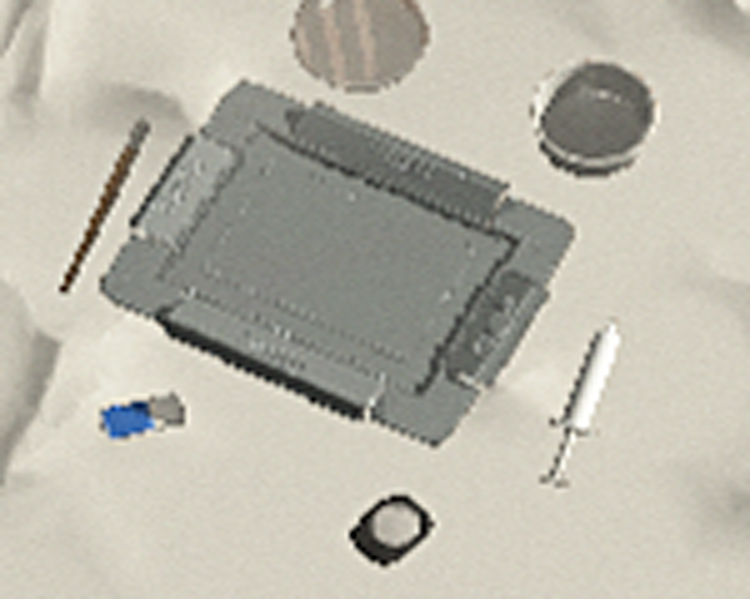

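View pics/scenec.png

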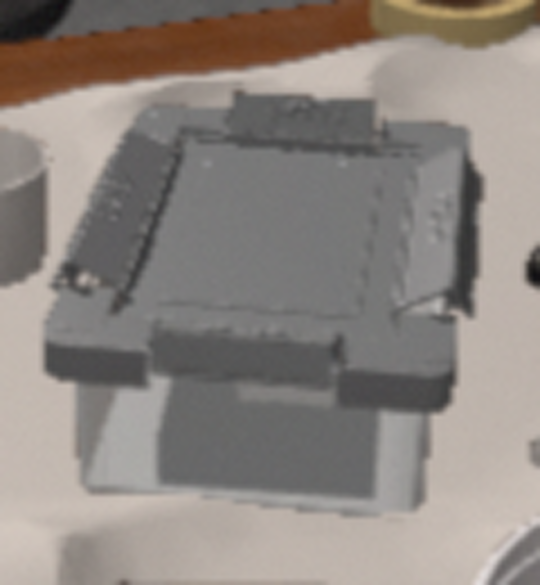

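```bash
cat > h.py <<'E'
import numpy as np, cv2
from workcell import manip, imaging
def cam(n):
    i=imaging.camera_info(n); f=210/np.tan(np.radians(i['vertical_fov']/2)); return i,f
def ray(n,uv,z):
    i,f=cam(n); R=np.array(i['R']); t=np.array(i['t']); uv=np.atleast_2d(uv).astype(float)
    d=np.c_[(uv[:,0]-i['cx'])/f,(uv[:,1]-i['cy'])/f,np.ones(len(uv))]@R; c=-R.T@t
    return c+d*((z-c[2])/d[:,2])[:,None]
def proj(n,X):
    i,f=cam(n); X=np.atleast_2d(X)@np.array(i['R']).T+np.array(i['t']); return np.c_[f*X[:,0]/X[:,2]+i['cx'],f*X[:,1]/X[:,2]+i['cy']]
E
python3 - <<'E'
from h import *
for n in("top","scene"):
    i,f=cam(n); print(n,-i['R'].T@i['t'])
c=np.array([[240,82],[575,230],[440,445],[102,285]])/[5,4.28]+[180,150]
P=ray("top",c,76.5); print(P.round(1)); print(P.mean(0), [np.linalg.norm(P[k]-P[(k+1)%4]).round(1) for k in range(4)])
for a,b in((0,1),(3,2)):
    d=P[b]-P[a]; print(np.degrees(np.arctan2(d[1],d[0])))
c=np.array([[150,106],[468,124],[445,370],[50,345]])/4.5+[225,190]
P=ray("scene",c,76.5); print(P.round(1)); print(P.mean(0), [np.linalg.norm(P[k]-P[(k+1)%4]).round(1) for k in range(4)])
im=cv2.imread("pics/top0.png").astype(int)
m=((np.ptp(im,axis=2)<22)&(im.max(2)<175)).astype(np.uint8)
n,l,s,ce=cv2.connectedComponentsWithStats(m); k=l[210,248]; print(s[k])
cn=max(cv2.findContours((l==k).astype(np.uint8),cv2.RETR_EXTERNAL,cv2.CHAIN_APPROX_NONE)[0],key=len)[:,0]
W=ray("top",cn,76.5)[:,:2].astype(np.float32); r=cv2.minAreaRect(W); print(r)
np.save("W.npy",W)
E
```

```text
top [ 271.2206106   -42.78105974 1175.16405794]
scene [725.83146096 670.30418757 454.8160786 ]
[[608.9 106.5  76.5]
 [517.6 -71.5  76.5]
 [385.7  -3.8  76.5]
 [480.2 173.1  76.5]]
[498.08989278  51.09640829  76.5       ] [np.float64(200.0), np.float64(148.3), np.float64(200.6), np.float64(144.9)]
-117.15133281389251
-118.11641357853046
[[519.  -64.5  76.5]
 [386.1  -0.9  76.5]
 [477.9 174.8  76.5]
 [609.3 114.2  76.5]]
[498.08990895  55.88489423  76.5       ] [np.float64(147.3), np.float64(198.3), np.float64(144.7), np.float64(200.3)]
[ 200  169   95   86 4833]
((498.189453125, 53.23456573486328), (215.9794158935547, 166.03431701660156), 62.34402847290039)
```

```bash
python3 - <<'E'
from h import *
# retort stand: base top view, tip top/scene; bowl
print("stand base",ray("top",[137,275],20).round(), "bowl",ray("top",[140,225],60).round(), ray("top",[[110,213],[174,213]],100).round())
b=ray("top",[137,275],20)[0]
for z in (0,100,150,200,250,300): print(z,proj("scene",[b[0],b[1],z]).round(),proj("top",[b[0],b[1],z]).round())
C=np.array([498,53.5]); W=np.load("W.npy")
th=np.radians(-27.5); X=np.array([np.cos(th),np.sin(th)]);Y=np.array([-X[1],X[0]])
L=np.c_[(W-C)@X,(W-C)@Y]
for nm,a,bb in(("-x",0,1),("+x",0,1),("-y",1,0),("+y",1,0)):
    s=-1 if nm[0]=='-' else 1; half=(77.5,102.5)[a]
    al=(102.5,77.5)[a]; fl=(58.5,33.5)[a]
    m=(s*L[:,a]>half-15)&(abs(L[:,bb])<al-10)&(abs(L[:,bb])>fl+4)
    p=L[m]; k=np.polyfit(p[:,bb],p[:,a],1); print(nm,len(p),"slope deg",np.degrees(np.arctan(k[0])).round(2),"offset",k[1].round(1), "sd",np.std(p[:,a]-np.polyval(k,p[:,bb])).round(1))
o=np.array([[.4448,.8956],[.8956,-.4448]])
for nm,p in dict(front=C-71.5*X,back=C+71.5*X,left=C+102*Y,right=C-102*Y).items(): print(nm,p.round(1))
E
```

```text
stand base [[331. 345.  20.]] bowl [[459. 333.  60.]] [[482. 398. 100.]
 [484. 236. 100.]]
0 [[463. 362.]] [[139. 275.]]
100 [[477. 307.]] [[126. 273.]]
150 [[486. 276.]] [[119. 272.]]
200 [[495. 242.]] [[110. 270.]]
250 [[505. 206.]] [[101. 269.]]
300 [[516. 166.]] [[ 91. 267.]]
-x 22 slope deg -0.24 offset -75.9 sd 1.1
+x 21 slope deg -0.29 offset 76.6 sd 0.7
-y 21 slope deg 0.64 offset -101.9 sd 0.9
+y 21 slope deg 0.27 offset 100.9 sd 0.9
front [434.6  86.5]
back [561.4  20.5]
left [545.1 144. ]
right [450.9 -37. ]
```

```bash
python3 -m pendant '[{"linear":[0,0,-60],"rotation":[0,0,0],"grip":255},{"linear":[0,0,-60],"rotation":[0,0,0],"grip":255},{"linear":[-25,42,0],"rotation":[0,0,0],"grip":255},{"linear":[-25,42,0],"rotation":[0,0,0],"grip":255},{"linear":[-25,42,0],"rotation":[0,0,0],"grip":255},{"linear":[-25,42,0],"rotation":[0,0,0],"grip":255},{"linear":[-25,42,0],"rotation":[0,0,0],"grip":255},{"linear":[-25,42,0],"rotation":[0,0,0],"grip":255}]'
cat >> h.py <<'E'
def go(x,y,z):
    o=manip.get_obs(); d=np.array([x,y,z])-o['tool_pos']; print('t',o['time_s'],'pos',o['tool_pos'].round(1),'F',o['wrist_force'].round(1),'grip',round(o['grip_width'],1),'x-yaw',np.degrees(np.arctan2(o['orientation'][1,0],o['orientation'][0,0])).round(1),'tool shift',(o['orientation'].T@d).round(1))
E
python3 -c "
from h import *
go(545,144,110)"
```

```text
time_s: 1.1
tool_pos: [437.5, 311.8, 346.5]
orientation: [[0.445, 0.896, -0.0], [0.896, -0.445, -0.0], [-0.0, -0.0, -1.0]]
wrist_force: [0.7, -0.3, -0.5]
grip_width: 16.4
t 1.1 pos [437.5 311.8 346.5] F [ 0.7 -0.3 -0.5] grip 16.4 x-yaw 63.6 tool shift [-102.4  171.   236.5]
```

```bash
python3 -m pendant '[{"linear":[-25.6,42.7,0],"rotation":[0,0,0],"grip":255},{"linear":[-25.6,42.7,0],"rotation":[0,0,0],"grip":255},{"linear":[-25.6,42.7,0],"rotation":[0,0,0],"grip":255},{"linear":[-25.6,42.7,0],"rotation":[0,0,0],"grip":255},{"linear":[0,0,55],"rotation":[0,0,0],"grip":255},{"linear":[0,0,55],"rotation":[0,0,0],"grip":255},{"linear":[0,0,55],"rotation":[0,0,0],"grip":255},{"linear":[0,0,55],"rotation":[0,0,0],"grip":255}]'
python3 - <<'E'
from h import *
go(545,144,80)
for n in("scene","top"):
    im=imaging.capture(n); cv2.imwrite(f"pics/{n}1.png",im[:,:,::-1])
a=cv2.imread("pics/scene1.png")[130:330,195:365]; cv2.imwrite("pics/scenec1.png",cv2.resize(a,None,fx=3,fy=3,interpolation=cv2.INTER_CUBIC))
E
```

```text
time_s: 2.1
tool_pos: [544.0, 145.6, 125.0]
orientation: [[0.445, 0.896, -0.0], [0.896, -0.445, 0.0], [0.0, -0.0, -1.0]]
wrist_force: [1.1, 1.5, -0.3]
grip_width: 0.5
t 2.1 pos [544.  145.6 125. ] F [ 1.1  1.5 -0.3] grip 0.5 x-yaw 63.6 tool shift [-1.   1.6 45. ]
```

View pics/scenec1.png

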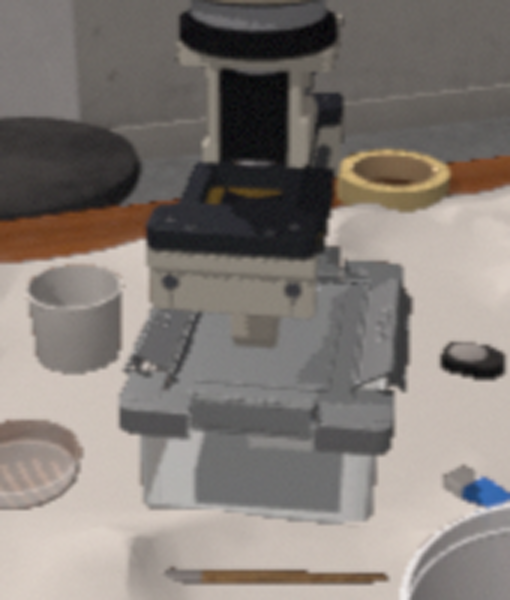

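The closed tip at (255,340) in the crop hangs above the near (left) flap, and nothing else is under it. Next I press down.

```bash
python3 -m pendant '[{"linear":[0,0,17],"rotation":[0,0,0],"grip":255},{"linear":[0,0,17],"rotation":[0,0,0],"grip":255},{"linear":[0,0,3],"rotation":[0,0,0],"grip":255},{"linear":[0,0,2],"rotation":[0,0,0],"grip":255},{"linear":[0,0,2],"rotation":[0,0,0],"grip":255},{"linear":[0,0,2],"rotation":[0,0,0],"grip":255},{"linear":[0,0,2],"rotation":[0,0,0],"grip":255},{"linear":[0,0,0],"rotation":[0,0,0],"grip":255}]'
```

```text
time_s: 3.2
tool_pos: [545.2, 146.6, 82.4]
orientation: [[0.444, 0.896, 0.002], [0.896, -0.444, 0.001], [0.002, 0.001, -1.0]]
wrist_force: [0.8, 2.1, 3.6]
grip_width: 0.5
```

```bash
python3 -m pendant '[{"linear":[0,0,1],"rotation":[0,0,0],"grip":255},{"linear":[0,0,1],"rotation":[0,0,0],"grip":255},{"linear":[0,0,1],"rotation":[0,0,0],"grip":255},{"linear":[0,0,0],"rotation":[0,0,0],"grip":255},{"linear":[0,0,0],"rotation":[0,0,0],"grip":255},{"linear":[0,0,0],"rotation":[0,0,0],"grip":255},{"linear":[0,0,0],"rotation":[0,0,0],"grip":255},{"linear":[0,0,0],"rotation":[0,0,0],"grip":255}]'
```

```text
time_s: 4.2
tool_pos: [544.3, 145.7, 78.7]
orientation: [[0.445, 0.896, -0.0], [0.896, -0.445, -0.0], [-0.0, -0.0, -1.0]]
wrist_force: [-0.3, 0.8, 0.5]
grip_width: 0.5
```

```bash
python3 -m pendant '[{"linear":[0,0,1],"rotation":[0,0,0],"grip":255},{"linear":[0,0,1],"rotation":[0,0,0],"grip":255},{"linear":[0,0,1],"rotation":[0,0,0],"grip":255},{"linear":[0,0,1],"rotation":[0,0,0],"grip":255},{"linear":[0,0,0],"rotation":[0,0,0],"grip":255},{"linear":[0,0,0],"rotation":[0,0,0],"grip":255},{"linear":[0,0,0],"rotation":[0,0,0],"grip":255},{"linear":[0,0,0],"rotation":[0,0,0],"grip":255}]'; python3 -c "
from h import *
go(434.6,86.5,130)"
```

```text
time_s: 5.2
tool_pos: [544.7, 145.9, 76.3]
orientation: [[0.445, 0.896, 0.001], [0.896, -0.445, 0.001], [0.001, 0.0, -1.0]]
wrist_force: [-5.6, -0.6, 19.8]
grip_width: 0.3
t 5.2 pos [544.7 145.9  76.3] F [-5.6 -0.6 19.8] grip 0.3 x-yaw 63.6 tool shift [-102.   -72.1  -53.8]
```

The tip stopped rigidly at z 76.3 with 20 N, so the left edge is down. Next is the front edge.

```bash
python3 -m pendant '[{"linear":[0,0,-30],"rotation":[0,0,0],"grip":255},{"linear":[-25.5,-18,-10],"rotation":[0,0,0],"grip":255},{"linear":[-25.5,-18,0],"rotation":[0,0,0],"grip":255},{"linear":[-25.5,-18,0],"rotation":[0,0,0],"grip":255},{"linear":[-25.5,-18,0],"rotation":[0,0,0],"grip":255},{"linear":[0,0,0],"rotation":[0,0,0],"grip":255},{"linear":[0,0,10],"rotation":[0,0,0],"grip":255},{"linear":[0,0,10],"rotation":[0,0,0],"grip":255}]'; python3 -c "
from h import *
go(434.6,86.5,76)"
```

```text
time_s: 6.2
tool_pos: [435.4, 86.9, 94.0]
orientation: [[0.444, 0.896, 0.001], [0.896, -0.444, 0.0], [0.0, 0.001, -1.0]]
wrist_force: [1.0, -0.0, 0.5]
grip_width: 0.8
t 6.2 pos [435.4  86.9  94. ] F [ 1.  -0.   0.5] grip 0.8 x-yaw 63.6 tool shift [-0.7 -0.5 18. ]
```

```bash
python3 -m pendant '[{"linear":[0,0,6],"rotation":[0,0,0],"grip":255},{"linear":[0,0,2],"rotation":[0,0,0],"grip":255},{"linear":[0,0,2],"rotation":[0,0,0],"grip":255},{"linear":[0,0,2],"rotation":[0,0,0],"grip":255},{"linear":[0,0,2],"rotation":[0,0,0],"grip":255},{"linear":[0,0,2],"rotation":[0,0,0],"grip":255},{"linear":[0,0,1],"rotation":[0,0,0],"grip":255},{"linear":[0,0,0],"rotation":[0,0,0],"grip":255}]'
```

```text
time_s: 7.2
tool_pos: [434.8, 86.3, 77.7]
orientation: [[0.445, 0.896, 0.0], [0.896, -0.445, -0.0], [0.0, 0.0, -1.0]]
wrist_force: [-0.3, -0.8, 0.0]
grip_width: 0.7
```

```bash
python3 -m pendant '[{"linear":[0,0,0.5],"rotation":[0,0,0],"grip":255},{"linear":[0,0,0.5],"rotation":[0,0,0],"grip":255},{"linear":[0,0,0.5],"rotation":[0,0,0],"grip":255},{"linear":[0,0,0],"rotation":[0,0,0],"grip":255},{"linear":[0,0,0],"rotation":[0,0,0],"grip":255},{"linear":[0,0,0],"rotation":[0,0,0],"grip":255},{"linear":[0,0,0],"rotation":[0,0,0],"grip":255},{"linear":[0,0,0],"rotation":[0,0,0],"grip":255}]'; python3 -c "
from h import *
go(450.9,-37,130)"
```

```text
time_s: 8.2
tool_pos: [434.8, 86.4, 76.7]
orientation: [[0.445, 0.896, 0.001], [0.896, -0.445, 0.0], [0.001, 0.0, -1.0]]
wrist_force: [-1.9, -1.3, 8.5]
grip_width: 0.6
t 8.2 pos [434.8  86.4  76.7] F [-1.9 -1.3  8.5] grip 0.6 x-yaw 63.6 tool shift [-103.3   69.4  -53.3]
```

Front is down too, with contact at z 76.7. Next is the right edge.

```bash
python3 -m pendant '[{"linear":[0,0,-30],"rotation":[0,0,0],"grip":255},{"linear":[-26,17.5,-10],"rotation":[0,0,0],"grip":255},{"linear":[-26,17.5,0],"rotation":[0,0,0],"grip":255},{"linear":[-26,17.5,0],"rotation":[0,0,0],"grip":255},{"linear":[-26,17.5,0],"rotation":[0,0,0],"grip":255},{"linear":[0,0,0],"rotation":[0,0,0],"grip":255},{"linear":[0,0,10],"rotation":[0,0,0],"grip":255},{"linear":[0,0,10],"rotation":[0,0,0],"grip":255}]'
```

```text
time_s: 9.2
tool_pos: [450.7, -36.9, 95.4]
orientation: [[0.443, 0.896, -0.0], [0.896, -0.443, 0.0], [0.0, -0.0, -1.0]]
wrist_force: [0.4, 1.0, 0.3]
grip_width: 0.4
```

```bash
python3 -m pendant '[{"linear":[0,0,6],"rotation":[0,0,0],"grip":255},{"linear":[0,0,2],"rotation":[0,0,0],"grip":255},{"linear":[0,0,2],"rotation":[0,0,0],"grip":255},{"linear":[0,0,2],"rotation":[0,0,0],"grip":255},{"linear":[0,0,2],"rotation":[0,0,0],"grip":255},{"linear":[0,0,2],"rotation":[0,0,0],"grip":255},{"linear":[0,0,1],"rotation":[0,0,0],"grip":255},{"linear":[0,0,0],"rotation":[0,0,0],"grip":255}]'
```

```text
time_s: 10.2
tool_pos: [450.0, -39.7, 79.2]
orientation: [[0.446, 0.895, -0.001], [0.895, -0.446, -0.001], [-0.002, -0.001, -1.0]]
wrist_force: [-4.1, -7.3, 4.7]
grip_width: 0.5
```

```bash
python3 - <<'E'
from h import *
go(450.9,-37,76)
for n in("scene","top"):
    im=imaging.capture(n)[:,:,::-1]; p=proj(n,[470,0,90])[0].astype(int); a=im[max(0,p[1]-80):p[1]+80,p[0]-70:p[0]+70]; cv2.imwrite(f"pics/{n}2.png",cv2.resize(a,None,fx=3.7,fy=3.7,interpolation=cv2.INTER_CUBIC))
E
```

```text
t 10.2 pos [450.  -39.7  79.2] F [-4.1 -7.3  4.7] grip 0.5 x-yaw 63.5 tool shift [ 2.9 -0.4  3.2]
```

View pics/scene2.png

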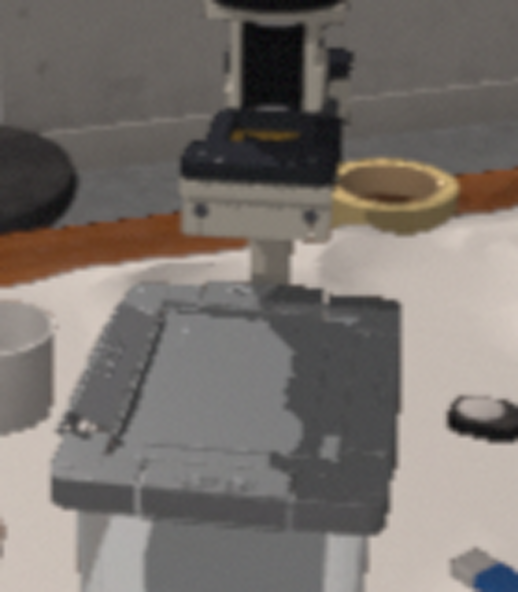

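View pics/top2.png

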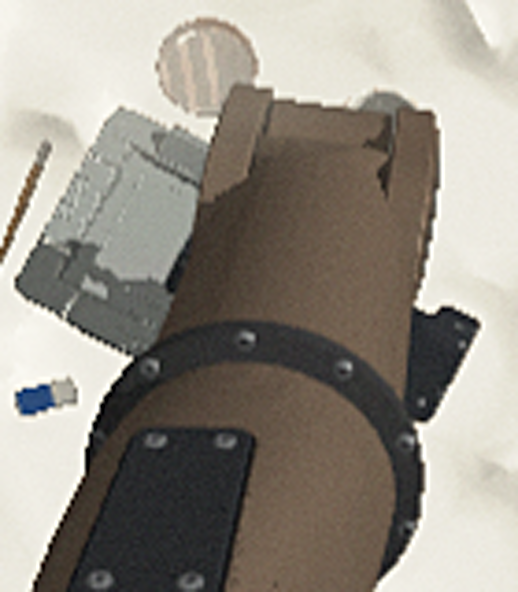

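```bash
python3 -m pendant '[{"linear":[0,0,-10],"rotation":[0,0,0],"grip":255},{"linear":[0,0,-20],"rotation":[0,0,0],"grip":255},{"linear":[0,0,-20],"rotation":[0,0,0],"grip":255},{"linear":[0,0,-10],"rotation":[0,0,0],"grip":255},{"linear":[0,0,0],"rotation":[0,0,0],"grip":255},{"linear":[0,0,0],"rotation":[0,0,0],"grip":255},{"linear":[0,0,0],"rotation":[0,0,0],"grip":255},{"linear":[0,0,0],"rotation":[0,0,0],"grip":255}]'
python3 - <<'E'
from h import *
for n in("scene",):
    im=imaging.capture(n)[:,:,::-1]; cv2.imwrite("pics/scene3full.png",im);p=proj(n,[470,0,70])[0].astype(int); a=im[max(0,p[1]-60):p[1]+70,p[0]-70:p[0]+70]; cv2.imwrite(f"pics/{n}3.png",cv2.resize(a,None,fx=4.5,fy=4.5,interpolation=cv2.INTER_CUBIC)[:600])
go(450.9,-37,76)
E
```

```text
time_s: 11.3
tool_pos: [450.7, -37.9, 138.8]
orientation: [[0.445, 0.896, -0.001], [0.896, -0.445, -0.0], [-0.0, -0.001, -1.0]]
wrist_force: [1.2, 0.0, -0.2]
grip_width: 0.5
t 11.35 pos [450.8 -37.9 138.9] F [-0.4 -0.   0.5] grip 0.3 x-yaw 63.6 tool shift [ 0.9 -0.3 62.9]
```

View pics/scene3.png

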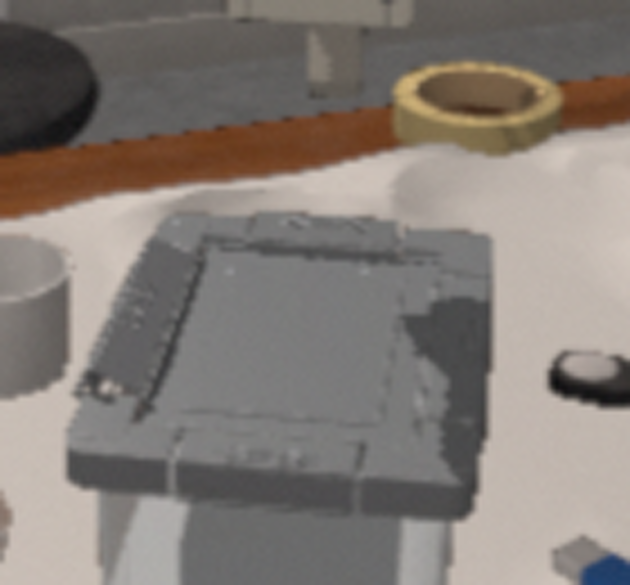

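```bash
python3 - <<'E'
from h import *
p=proj("scene",[470,0,70])[0].astype(int); o=np.array([p[0]-70,p[1]-60])
c=np.array([[165,217],[490,237],[468,483],[70,455]])/4.5+o
P=ray("scene",c,76.5); print(o,P.round(1),P.mean(0).round(1)); d=P[2]-P[1]; print(np.degrees(np.arctan2(d[1],d[0])))
a=cv2.imread("pics/scene0.png")
b=cv2.imread("pics/scene3full.png")
v=np.hstack([cv2.resize(x[215:315,230:345],None,fx=3.4,fy=3.4,interpolation=cv2.INTER_CUBIC) for x in(a,b)]); cv2.imwrite("pics/cmp.png",v)
E
```

```text
[220 166] [[523.2 -62.6  76.5]
 [388.5   3.6  76.5]
 [479.1 177.8  76.5]
 [610.5 115.2  76.5]] [500.3  58.5  76.5]
62.5280250627093
```

View pics/cmp.png

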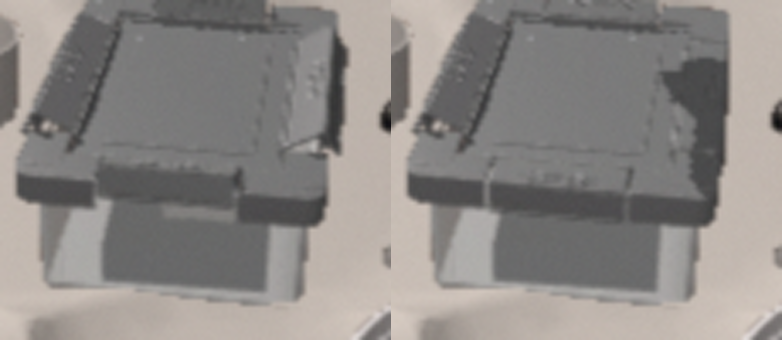

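The right flap is still up in the scene crop: the tip slid past its outer border, and the box shifted about 2 mm. I'll press again 10 mm further inward.

```bash
python3 -m pendant '[{"linear":[10,1,0],"rotation":[0,0,0],"grip":255},{"linear":[0,0,20],"rotation":[0,0,0],"grip":255},{"linear":[0,0,20],"rotation":[0,0,0],"grip":255},{"linear":[0,0,10],"rotation":[0,0,0],"grip":255},{"linear":[0,0,3],"rotation":[0,0,0],"grip":255},{"linear":[0,0,2],"rotation":[0,0,0],"grip":255},{"linear":[0,0,2],"rotation":[0,0,0],"grip":255},{"linear":[0,0,0],"rotation":[0,0,0],"grip":255}]'
```

```text
time_s: 12.35
tool_pos: [456.5, -29.4, 82.4]
orientation: [[0.445, 0.896, 0.0], [0.896, -0.445, 0.0], [0.0, 0.0, -1.0]]
wrist_force: [-0.1, -0.3, 0.3]
grip_width: 0.6
```

```bash
python3 -m pendant '[{"linear":[0,0,1],"rotation":[0,0,0],"grip":255},{"linear":[0,0,1],"rotation":[0,0,0],"grip":255},{"linear":[0,0,1],"rotation":[0,0,0],"grip":255},{"linear":[0,0,1],"rotation":[0,0,0],"grip":255},{"linear":[0,0,0.5],"rotation":[0,0,0],"grip":255},{"linear":[0,0,0],"rotation":[0,0,0],"grip":255},{"linear":[0,0,0],"rotation":[0,0,0],"grip":255},{"linear":[0,0,0],"rotation":[0,0,0],"grip":255}]'
```

```text
time_s: 13.35
tool_pos: [456.3, -29.3, 77.7]
orientation: [[0.445, 0.896, 0.0], [0.896, -0.445, 0.0], [0.0, 0.0, -1.0]]
wrist_force: [0.4, 0.7, 0.5]
grip_width: 0.3
```

```bash
python3 -m pendant '[{"linear":[0,0,1],"rotation":[0,0,0],"grip":255},{"linear":[0,0,1],"rotation":[0,0,0],"grip":255},{"linear":[0,0,0.5],"rotation":[0,0,0],"grip":255},{"linear":[0,0,0],"rotation":[0,0,0],"grip":255},{"linear":[0,0,0],"rotation":[0,0,0],"grip":255},{"linear":[0,0,0],"rotation":[0,0,0],"grip":255},{"linear":[0,0,0],"rotation":[0,0,0],"grip":255},{"linear":[0,0,0],"rotation":[0,0,0],"grip":255}]'; python3 -c "
from h import *
go(562.8,22,130)"
```

```text
time_s: 14.35
tool_pos: [456.5, -29.4, 76.4]
orientation: [[0.445, 0.896, 0.001], [0.896, -0.445, 0.001], [0.001, 0.0, -1.0]]
wrist_force: [-5.8, -0.1, 24.3]
grip_width: 0.3
t 14.35 pos [456.5 -29.4  76.4] F [-5.8 -0.1 24.3] grip 0.3 x-yaw 63.6 tool shift [ 93.4  72.4 -53.5]
```

```bash
python3 -m pendant '[{"linear":[0,0,-30],"rotation":[0,0,0],"grip":255},{"linear":[23.3,18,-10],"rotation":[0,0,0],"grip":255},{"linear":[23.3,18,0],"rotation":[0,0,0],"grip":255},{"linear":[23.3,18,0],"rotation":[0,0,0],"grip":255},{"linear":[23.3,18,0],"rotation":[0,0,0],"grip":255},{"linear":[0,0,0],"rotation":[0,0,0],"grip":255},{"linear":[0,0,8],"rotation":[0,0,0],"grip":255},{"linear":[0,0,8],"rotation":[0,0,0],"grip":255}]'
```

```text
time_s: 15.35
tool_pos: [561.2, 21.4, 98.5]
orientation: [[0.445, 0.895, -0.001], [0.895, -0.445, -0.0], [-0.001, -0.001, -1.0]]
wrist_force: [0.1, 0.2, -0.1]
grip_width: 0.8
```

```bash
python3 -m pendant '[{"linear":[0,0,6],"rotation":[0,0,0],"grip":255},{"linear":[0,0,3],"rotation":[0,0,0],"grip":255},{"linear":[0,0,2],"rotation":[0,0,0],"grip":255},{"linear":[0,0,2],"rotation":[0,0,0],"grip":255},{"linear":[0,0,2],"rotation":[0,0,0],"grip":255},{"linear":[0,0,2],"rotation":[0,0,0],"grip":255},{"linear":[0,0,2],"rotation":[0,0,0],"grip":255},{"linear":[0,0,0],"rotation":[0,0,0],"grip":255}]'
```

```text
time_s: 16.35
tool_pos: [563.6, 21.6, 81.0]
orientation: [[0.445, 0.895, 0.003], [0.895, -0.445, -0.0], [0.001, 0.003, -1.0]]
wrist_force: [2.3, -2.1, 4.7]
grip_width: 0.4
```

```bash
python3 -m pendant '[{"linear":[0,0,1],"rotation":[0,0,0],"grip":255},{"linear":[0,0,1],"rotation":[0,0,0],"grip":255},{"linear":[0,0,0.5],"rotation":[0,0,0],"grip":255},{"linear":[0,0,0.5],"rotation":[0,0,0],"grip":255},{"linear":[0,0,0],"rotation":[0,0,0],"grip":255},{"linear":[0,0,0],"rotation":[0,0,0],"grip":255},{"linear":[0,0,0],"rotation":[0,0,0],"grip":255},{"linear":[0,0,0],"rotation":[0,0,0],"grip":255}]'
```

```text
time_s: 17.35
tool_pos: [562.2, 22.1, 77.2]
orientation: [[0.445, 0.896, -0.0], [0.896, -0.445, 0.0], [0.0, -0.0, -1.0]]
wrist_force: [-0.4, -0.4, -0.0]
grip_width: 0.5
```

```bash
python3 -m pendant '[{"linear":[0,0,1],"rotation":[0,0,0],"grip":255},{"linear":[0,0,1],"rotation":[0,0,0],"grip":255},{"linear":[0,0,0],"rotation":[0,0,0],"grip":255},{"linear":[0,0,0],"rotation":[0,0,0],"grip":255},{"linear":[0,0,0],"rotation":[0,0,0],"grip":255},{"linear":[0,0,0],"rotation":[0,0,0],"grip":255},{"linear":[0,0,0],"rotation":[0,0,0],"grip":255},{"linear":[0,0,0],"rotation":[0,0,0],"grip":255}]'
```

```text
time_s: 18.35
tool_pos: [562.4, 22.1, 76.6]
orientation: [[0.445, 0.896, 0.001], [0.896, -0.445, 0.001], [0.001, 0.0, -1.0]]
wrist_force: [-5.3, -1.1, 17.4]
grip_width: 0.1
```

```bash
python3 -m pendant '[{"linear":[0,0,-40],"rotation":[0,0,0],"grip":255},{"linear":[0,0,-50],"rotation":[0,0,0],"grip":255},{"linear":[0,0,-50],"rotation":[0,0,0],"grip":255},{"linear":[-40,0,-40],"rotation":[0,0,0],"grip":255},{"linear":[-55,0,-20],"rotation":[0,0,0],"grip":255},{"linear":[-55,0,0],"rotation":[0,0,0],"grip":255},{"linear":[-55,0,0],"rotation":[0,0,0],"grip":255},{"linear":[-20,0,0],"rotation":[0,0,0],"grip":255}]'
python3 - <<'E'
from h import *
go(0,0,0)
ims={n:imaging.capture(n)[:,:,::-1] for n in("scene","top")}
v=cv2.resize(ims["scene"][205:325,225:365],None,fx=5,fy=5,interpolation=cv2.INTER_CUBIC); cv2.imwrite("pics/s4.png",v)
v=cv2.resize(ims["top"][130:300,160:350],None,fx=3.5,fy=3.5,interpolation=cv2.INTER_CUBIC); cv2.imwrite("pics/t4.png",v)
E
```

```text
time_s: 19.35
tool_pos: [460.2, -182.8, 275.6]
orientation: [[0.449, 0.894, 0.0], [0.894, -0.449, -0.001], [-0.0, 0.001, -1.0]]
wrist_force: [0.8, 0.8, 0.2]
grip_width: 0.0
t 19.35 pos [ 460.2 -182.8  275.6] F [0.8 0.8 0.2] grip 0.0 x-yaw 63.3 tool shift [ -43.1 -493.4  275.3]
```

View pics/s4.png

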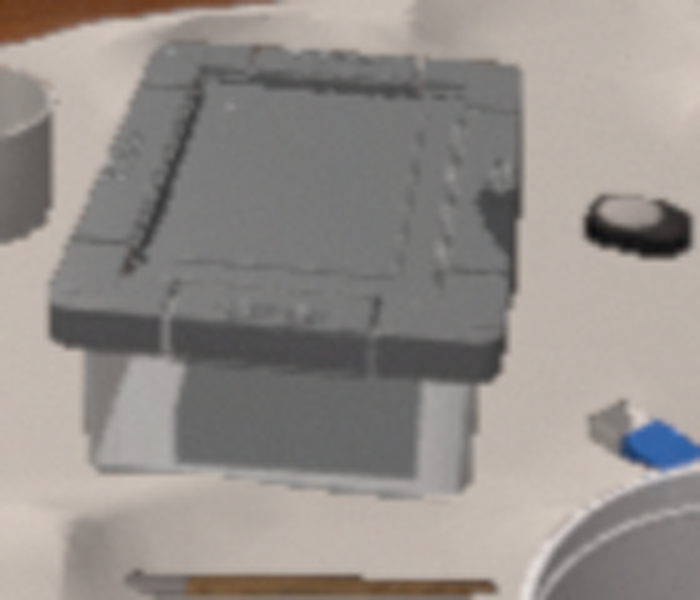

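View pics/t4.png

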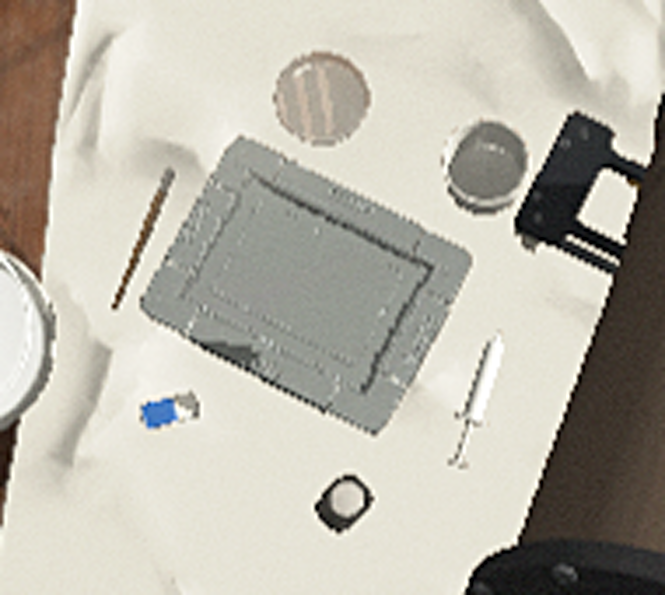

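All four flaps lie flush in both views. The top crop shows the lid as a clean rectangle with corners at about (240,138), (470,250), (375,433) and (143,300). The neighbours stand where they were. I'll let the arm settle and hand in.

```bash
python3 -m pendant '[{"linear":[0,0,0],"rotation":[0,0,0],"grip":255},{"linear":[0,0,0],"rotation":[0,0,0],"grip":255},{"linear":[0,0,0],"rotation":[0,0,0],"grip":255},{"linear":[0,0,0],"rotation":[0,0,0],"grip":255},{"linear":[0,0,0],"rotation":[0,0,0],"grip":255},{"linear":[0,0,0],"rotation":[0,0,0],"grip":255},{"linear":[0,0,0],"rotation":[0,0,0],"grip":255},{"linear":[0,0,0],"rotation":[0,0,0],"grip":255}]'; python3 -c "
from workcell import manip; print(manip.close_job())"
```

```text
time_s: 20.45
tool_pos: [462.2, -179.5, 275.2]
orientation: [[0.445, 0.896, 0.0], [0.896, -0.445, 0.0], [0.0, 0.0, -1.0]]
wrist_force: [-0.5, -0.5, -0.4]
grip_width: 0.7
the job is handed in; nothing more can be done
None
```

All four locking edges are pressed down flush, and I handed the job in at about 20.5 s. I pressed with the closed fingertips in the order left, front, right, back. Each edge ended on a hard stop at 76.3 to 76.7 mm, with 8 to 24 N at the wrist.

- **Failed press:** the first press on the right edge missed. The tip slid off the flap's outer border and pushed sideways with about 8 N. The scene picture showed that edge still up, so I pressed again 10 mm further in and it clicked.
- **Box position:** the scene picture taken after that miss put the lid about 2 to 3 mm from where it started. I did not measure it again after the last two presses. The two cameras also disagreed by about 5 mm on the box's y position at the start, so I used the average.
- **Last checks:** the final pictures from both cameras show all four edges flush, the box upright and the neighbouring things in place by eye. The tape was outside those last crops. The arm was clear of everything, with under 1 N at the wrist.

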